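# Stack boards with separators in a clamping bed and close the jaw

### The job

Slide the jaw of the clamping bed fully back, then stack every pale board on the bench in the bed, longest at the bottom to shortest on top, in line with the bed and one end up against the fixed stop, with a single dark separator sheet, also up against the stop, between each two boards. Set the steel press block flat on the middle of the top board, and only then slide the jaw up snug against the longest board. Leave spare separators on the bench and the other things where they are.

Things in the scene. Friction and masses are not known exactly. Their poses are not given: they have to be found in the camera images.
- press: Clamping bed fixed on the bench: wooden deck 80 mm wide, its top 20 mm above the bench, no side walls, a green fixed stop 28 mm thick, 70 mm high, across its far end. Origin: on the bench under the middle of the stop face; +x along the bed from jaw to stop (roughly away from the robot), z up. Deck from x = -320 to 30 mm; boards lie at negative x with an end at x = 0, centred on y = 0.
- jaw (a joint): Position (m) of the green sliding jaw on the bed: 0 = fully back at its end stop (nearest the robot, jaw face 215 mm from the stop face), growing as it slides towards the fixed stop; jaw face to stop face = 0.215 - value; limit 0.20. Stays where it is left, slides with about 3 N of friction.
- jaw_face (a point): Middle of the jaw's pressing face (jaw 64 mm wide, 24 mm thick, top 66 mm above the bench); this point is 36 mm above the bench; axes as the bed's, boards lie on its +x side.
- jaw_grip (a point): Point to grip on the jaw's upright steel handle, 72 mm behind the face, 75 mm above the bench: handle 20 mm along the bed, 24 mm across it, from 38 to 88 mm above the bench, on a 34 mm wide arm. Moves with the jaw.
- board_a: Pale wooden board, the longest of up to four: 190 x 46 x 16 mm (x, y, z), about 98 g. Origin at the centre of its underside, x along its length. Absent (None) in some starts. Lies flat on the bench.
- board_b: Pale wooden board, the second longest of up to four: 160 x 46 x 16 mm (x, y, z), about 82 g. Origin at the centre of its underside, x along its length. Absent (None) in some starts. Lies flat on the bench.
- board_c: Pale wooden board, the third of up to four: 130 x 46 x 16 mm (x, y, z), about 67 g. Origin at the centre of its underside, x along its length. Absent (None) in some starts. Lies flat on the bench.
- board_d: Pale wooden board, the shortest of up to four: 100 x 46 x 16 mm (x, y, z), about 52 g. Origin at the centre of its underside, x along its length. Absent (None) in some starts. Lies flat on the bench.
- sep_1: Dark thin separator sheet, rigid, 110 x 44 x 8 mm (x, y, z), 30 g, one of three alike. Origin at the centre of its underside. Lies flat on the bench.
- sep_2: Dark thin separator sheet, rigid, 110 x 44 x 8 mm (x, y, z), 30 g, one of three alike. Origin at the centre of its underside. Lies flat on the bench.
- sep_3: Dark thin separator sheet, rigid, 110 x 44 x 8 mm (x, y, z), 30 g, one of three alike. Origin at the centre of its underside. Lies flat on the bench.
- block: Dark steel press block 70 x 46 x 32 mm (x, y, z), about 0.75 kg. Origin at the centre of its underside. Lies flat on the bench.
- glue: Bystander: white glue bottle, 54 mm diameter, 140 mm tall, upright. Origin under its base.
- wax: Bystander: brass-coloured round tin, 72 mm diameter, 40 mm tall. Origin under its base.
- tape: Bystander: tape measure, 62 x 62 x 32 mm. Origin under its middle.
- offcut: Bystander: upright wooden offcut 50 x 35 x 50 mm. Origin under its middle.
There are look-alikes about, which are no part of the job. Leave any turquoise look-alike of the sep_3 alone.

How it is judged:
By the outcome, as a careful person would: the job done as asked, in the order asked, and still so for the second after the job is handed in, with the robot touching nothing.
Of board_a, board_b, board_c, board_d only 2 to 4 are there at a start; the rules pass over those that are not, and their reading is None.
At some moment in a run one of block may be knocked a few centimetres aside while the robot is not near it.
Once in a run the grip may slacken for a moment while it holds something.
It also fails if it takes over 210 s, if anything falls off the work surface, if the arm or the gripper's body presses on something with over 40 N, if the wrist force passes 120 N, or if a joint passes its speed limit or range.

### The arm

A 7-joint arm with a two-finger parallel gripper is mounted at the origin on the work surface. World frame = base frame: x ahead of the robot, y to its left, z up, the work surface at z = 0. Lengths are in m, angles in rad, forces in N, time in s.
With the tool pointing down it reaches from about 0.35 to 0.9 m from the base axis. Payload 7.2 kg.
Tool frame: the origin (TCP) lies at the very end of the fingers, on their centre line; the grasp point (between the pads) lies robot.grip_point_offset behind it (robot.grip_point_offset is the distance from the TCP to the grasp point, in m); z points along the fingers, y is the line along which they close (so a half turn about z gives the same grasp; the last joint's range is limited). The gripper opens to 85 mm and grips with 20 to 120 N. Pads are 22 mm wide; open, the fingers measure 114 mm over their backs; the gripper's body (76 mm by 85 mm) begins 54 mm behind the grasp point. The pads swing forward as they close: fully open they stand 13 mm farther back than shut.
Start: joints at [1.042, 0.411, -0.013, 1.596, 0.006, 1.134, -0.082], TCP at [0.278, -0.56, 0.203] pointing down, gripper open.
Joint ranges: [-2.95, 2.95], [-0.29, 1.99], [-1.47, 1.44], [0.14, 2.54], [-1.03, 4.17], [0.13, 1.85], [-2.86, 2.86]. Speed limits (rad/s): [2.39, 2.39, 3.01, 3.01, 3.14, 3.14, 3.14].

### API

Orientations are given as a 3x3 rotation matrix whose columns are the frame's x, y, z axes.
In Python, from bench import robot gives the robot as it stands. Calls block until the motion is done:
- robot.goto(position, orientation): joint-space move of the TCP to a pose.
- robot.move_linear(position, frame=None, vel=0.15, max_force=None): straight line of the TCP; frame=None keeps the orientation; vel is the mean speed in m/s. With max_force (N) it stops when the force on the tool has changed by that much, and returns True; else False.
- robot.movej(angles): joint-space move.
- robot.move_gripper(opening, newtons=None): opening from 0.0 (shut) to 1.0 (fully open); newtons is the grip in N (None keeps the last); returns when the fingers have stopped.
- robot.wait(seconds).
- robot.solve_ik(position, orientation): joint angles nearest the present ones, or None.
- robot.state(): the state.
- robot.grab_frame(name): name is "side" or "top" or "wrist"; returns the picture (384x512x3 uint8, red, green, blue); there is no depth.
- robot.get_calibration(name): a dict with "fx", "fy", "cx", "cy" (pixels), "R" (3x3) and "t" (3): a world point X has camera coordinates R X + t; the wrist camera has in their place "mount" (4x4, takes a point from camera to tool coordinates, whose origin is the TCP and whose axes are the flange's). Camera axes: x right, y down, z forward; pixel columns grow to the right and rows downward; lengths in m; the calibration is good to about 2 mm. The wrist camera is an equidistant fisheye: a pixel r from the principal point sees the ray r / f radians off the axis. A picture is of the moment at which its call begins: read the wrist's pose just before it. get_calibration takes no time and is no camera call.
A pose or a line that the arm cannot do raises robot.PlanningError and nothing moves.
- robot.hand_in(): hands the job in; it is judged then, once.
The state is a dict: "time_s": time; "q": joint angles; "dq": joint speeds; "joint_efforts": joint torques, N m; "tool_pos": TCP position; "ee_rot": TCP orientation; "contact_force": force on the tool from outside, world axes, zero at the start; "torque": the same for the moment, N m; "width": opening from 0.0 (shut) to 1.0 (fully open); "grasp_force": force on a finger pad.
Only numpy, scipy, OpenCV 4.12 (cv2) and the standard library are available. Lean on these libraries where they do the work, as an engineer would, in place of code of your own. Each camera call takes 0.05 s, during which the arm holds its last target. There are 200 camera calls.

## Working session

There is one attempt and no reset: what is moved stays moved. The work goes in short steps, each a Python script; the robot and the scene stay as the last script left them, time stands still between calls to the robot, and variables do not carry over. Pictures are saved under pics/ and viewed, at most 16 in all, crops included, and the job is handed in when it is done.

```bash
ls; mkdir -p pics; python3 - <<'E'
from bench import robot
import cv2
print(robot.grip_point_offset)
for n in ("top","side"):
    f=robot.grab_frame(n); cv2.imwrite(f"pics/{n}0.png",f[:,:,::-1]); 
    c=robot.get_calibration(n); print(n,{k:(v.round(3).tolist() if hasattr(v,'round') and hasattr(v,'tolist') else v) for k,v in c.items()})
print(robot.state())
E
```

```text
pics
0.0187
top {'fx': 414.9547442059359, 'fy': 414.9547442059359, 'cx': 254.21378686930953, 'cy': 193.0368153659811, 'R': [[-0.143, -0.99, -0.006], [-0.965, 0.14, -0.223], [0.222, -0.026, -0.975]], 't': [0.093, 0.522, 1.033]}
side {'fx': 478.582294974049, 'fy': 478.582294974049, 'cx': 249.53295038630023, 'cy': 195.10830723038868, 'R': [[-0.999, -0.048, -0.019], [-0.016, 0.639, -0.769], [0.049, -0.767, -0.639]], 't': [0.541, 0.042, 1.6]}
{'time_s': 0.1, 'q': array([ 1.04182841,  0.41184587, -0.01274219,  1.59695366,  0.00559347,
        1.13429108, -0.08217664]), 'dq': array([-0.00198088, -0.00431194, -0.00113833, -0.00365691, -0.00115854,
       -0.00133017, -0.00044226]), 'joint_efforts': array([ 2.40848422e-03, -6.01824903e+01,  6.83974419e-01, -3.00087190e+01,
        1.39511767e-02,  6.44893546e-03, -7.68231388e-06]), 'tool_pos': array([ 0.27766477, -0.55939567,  0.20242359]), 'ee_rot': array([[ 8.95679080e-01,  4.44700416e-01, -7.25467468e-04],
       [ 4.44701000e-01, -8.95678183e-01,  1.26989735e-03],
       [-8.50615028e-05, -1.46003660e-03, -9.99998931e-01]]), 'contact_force': array([-0.15725234,  0.33428662, -0.51384398]), 'torque': array([ 0.00069052, -0.04045983,  0.00924144]), 'grasp_force': 0.0, 'width': 1.0023940933187885}
```

View pics/top0.png

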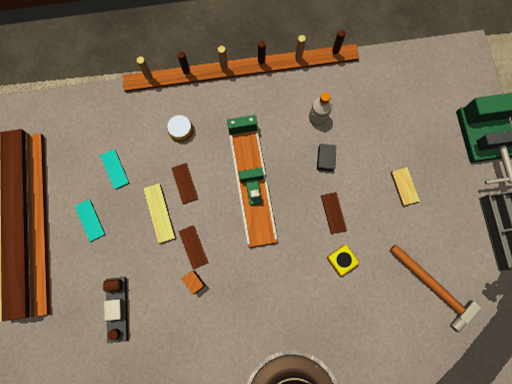

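View pics/side0.png

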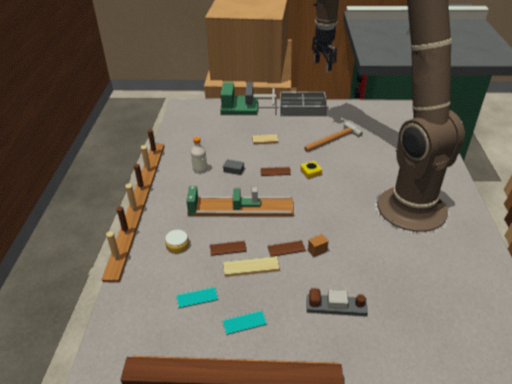

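Top view: two boards at (159,213) and (405,186). Dark separators are at (184,183), (193,247) and (333,213), and the block is at (327,157). The bed runs from the stop at (242,124) to (262,243), with the jaw partway at (252,175). The turquoise sheets at (114,169) and (90,220) are look-alikes; the pale planks and hammer are not part of the job.

```bash
cat > h.py <<'E'
import numpy as np, cv2
from bench import robot
def rays(name,px,pose=None):
    c=robot.get_calibration(name); px=np.atleast_2d(np.asarray(px,float))
    u=(px[:,0]-c["cx"])/c["fx"]; v=(px[:,1]-c["cy"])/c["fy"]
    if "R" in c:
        R=np.array(c["R"]); d=np.c_[u,v,np.ones(len(u))]@R; o=-R.T@np.array(c["t"])
    else:
        th=np.hypot(u,v)+1e-12; d=np.c_[u/th*np.sin(th),v/th*np.sin(th),np.cos(th)]
        M=np.array(c["mount"]); p,Rt=pose
        d=d@(Rt@M[:3,:3]).T; o=p+Rt@M[:3,3]
    return o,d
def plane(name,px,z,pose=None):
    o,d=rays(name,px,pose); return (o+d*((z-o[2])/d[:,2])[:,None])[:,:2]
def project(name,X,pose=None):
    c=robot.get_calibration(name); X=np.atleast_2d(X)
    if "R" in c: P=X@np.array(c["R"]).T+c["t"]; x,y=P[:,0]/P[:,2],P[:,1]/P[:,2]
    else:
        M=np.array(c["mount"]); p,Rt=pose; A=Rt@M[:3,:3]; P=(X-p-Rt@M[:3,3])@A
        r=np.hypot(P[:,0],P[:,1]); th=np.arctan2(r,P[:,2]); x,y=P[:,0]/r*th,P[:,1]/r*th
    return np.c_[c["cx"]+c["fx"]*x,c["cy"]+c["fy"]*y]
def rect(pts):
    """world rect: centre, (long,short), yaw of long axis"""
    (c,(w,h),a)=cv2.minAreaRect((pts*1000).astype(np.float32)); a=np.radians(a)
    if w<h: w,h,a=h,w,a+np.pi/2
    return np.array(c)/1000,(round(w,1),round(h,1)),(a+np.pi/2)%np.pi-np.pi/2
RANGES=dict(board=((18,70,130),(32,255,255)),sep=((0,90,25),(12,255,115)),green=((55,80,20),(85,255,255)),bed=((5,120,120),(16,255,255)),block=((80,0,15),(130,90,110)))
def blobs(img,kind,amin=150):
    hsv=cv2.cvtColor(img,cv2.COLOR_RGB2HSV); m=cv2.inRange(hsv,*map(np.array,RANGES[kind]))
    m=cv2.morphologyEx(m,cv2.MORPH_OPEN,np.ones((3,3),np.uint8))
    cs,_=cv2.findContours(m,cv2.RETR_EXTERNAL,cv2.CHAIN_APPROX_NONE)
    return [k[:,0] for k in cs if cv2.contourArea(k)>amin]
def pose():
    s=robot.state(); return s["tool_pos"],s["ee_rot"]
def down(yaw):
    """tool down, closing axis (y) at world angle yaw"""
    y=np.array([np.cos(yaw),np.sin(yaw),0]); z=np.array([0,0,-1.]); return np.c_[np.cross(y,z),y,z]
E
python3 - <<'E'
from h import *
f=robot.grab_frame("top")
for k,z in dict(board=.016,sep=.008,green=.07,bed=.02,block=.032).items():
    for b in blobs(f,k,80):
        c,s,a=rect(plane("top",b,z)); print(k,b.mean(0).round(),c.round(3),s,round(np.degrees(a),1))
print("mount",robot.get_calibration("wrist"))
for p in [(322,108,.14),(180,127,.04),(343,260,.03),(193,283,.05)]: print(p,plane("top",[p[:2]],p[2]))
E
```

```text
board [343. 259.] [ 0.328 -0.191] (62.8, 62.6) 26.0
board [158. 213.] [0.524 0.282] (161.4, 47.5) 9.8
board [406. 186.] [ 0.5   -0.397] (101.0, 46.7) 6.7
board [60. 82.] [0.951 0.531] (350.8, 26.5) 89.5
board [503.  60.] [ 0.83  -0.753] (196.7, 70.8) -16.0
sep [111. 285.] [0.349 0.424] (42.2, 30.3) 86.5
sep [193. 247.] [0.419 0.2  ] (109.7, 43.6) 14.4
sep [333. 213.] [ 0.456 -0.189] (110.0, 43.9) 4.3
sep [184. 183.] [0.598 0.205] (109.1, 43.4) 11.4
sep [ 12. 225.] [0.562 0.681] (526.6, 62.2) 0.1
sep [35.  3.] [1.23  0.597] (230.7, 31.9) 81.5
green [ 89. 220.] [0.518 0.448] (105.0, 41.0) 19.3
green [251. 178.] [0.565 0.019] (60.3, 53.6) -88.5
green [114. 169.] [0.646 0.375] (103.6, 40.7) 20.7
green [242. 124.] [0.721 0.023] (76.8, 42.6) -89.0
green [486. 128.] [ 0.618 -0.639] (176.2, 161.8) -0.3
bed [192. 282.] [0.327 0.21 ] (51.7, 35.9) 29.4
bed [428. 279.] [ 0.248 -0.397] (233.2, 21.9) 37.5
bed [257. 212.] [0.483 0.015] (172.9, 75.9) -0.4
bed [246. 152.] [0.659 0.021] (99.0, 67.2) 1.4
bed [ 39. 224.] [0.549 0.603] (500.3, 26.8) 0.3
bed [136.  81.] [0.922 0.308] (81.3, 49.4) 89.5
bed
[... 234 characters left out ...]
3, 50.2) -89.5
bed [349.  52.] [ 0.923 -0.321] (52.6, 49.4) 88.9
mount {'fx': 297.3186396354542, 'fy': 297.3186396354542, 'cx': 260.39756145278375, 'cy': 184.50930792200572, 'mount': array([[-7.76248551e-04, -9.50449983e-01, -3.10876548e-01,
         7.95283458e-02],
       [ 9.99999550e-01, -9.07334574e-04,  2.77048653e-04,
         5.54776552e-04],
       [-5.45389927e-04, -3.10876193e-01,  9.50450259e-01,
        -1.71027751e-01],
       [ 0.00000000e+00,  0.00000000e+00,  0.00000000e+00,
         1.00000000e+00]])}
(322, 108, 0.14) [[ 0.70651219 -0.18337954]]
(180, 127, 0.04) [[0.75052644 0.194503  ]]
(343, 260, 0.03) [[ 0.32569704 -0.18684352]]
(193, 283, 0.05) [[0.32261443 0.20386961]]
```

```bash
python3 - <<'E'
from h import *
robot.goto([0.52,0.02,0.38],down(-np.pi/2)); robot.wait(.3)
p=pose(); f=robot.grab_frame("wrist"); np.savez("w1.npz",p=p[0],R=p[1],f=f); cv2.imwrite("pics/w1.png",f[:,:,::-1])
for k,z in dict(green=.07,bed=.02).items():
    for b in blobs(f,k,150):
        c,s,a=rect(plane("wrist",b,z,p)); print(k,b.mean(0).round(),c.round(4),s,round(np.degrees(a),2))
print(p[0],robot.state()["time_s"])
E
```

```text
green [ 57. 140.] [0.5408 0.4141] (96.1, 39.6) 10.69
green [77. 69.] [0.661  0.3509] (97.2, 40.3) 17.04
green [259.  13.] [0.7284 0.0216] (74.7, 28.0) -89.7
bed [164. 232.] [0.3195 0.2215] (34.8, 32.7) -62.95
bed [433. 252.] [ 0.2461 -0.398 ] (230.7, 18.9) 37.03
bed [261. 150.] [0.4832 0.0171] (168.4, 64.6) 0.73
bed [260.  62.] [0.6517 0.0202] (111.4, 65.1) 0.78
bed [ 14. 131.] [0.5503 0.6033] (498.1, 25.8) -0.09
[0.52004236 0.01967831 0.3798828 ] 2.825
```

View pics/w1.png

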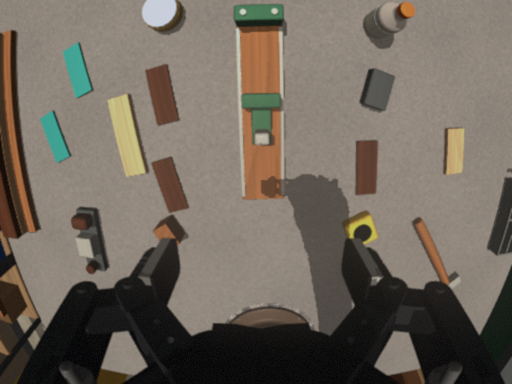

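The wrist view shows the jaw at (261,101), its steel handle at (262,137), and the stop at (259,13). The deck is clear of boards. Next I grip the handle and pull the jaw back.

```bash
cat >> h.py <<'E'
def bd(yaw): return down(yaw-np.pi/2)   # tool x axis along world yaw
E
python3 - <<'E'
from h import *
d=np.load("w1.npz"); P=(d["p"],d["R"])
h=plane("wrist",[(262,138)],.088,P)[0]; print("handle",h)
yaw=.0165
robot.goto([h[0],h[1],.15],bd(yaw)); robot.wait(.3)
p=pose(); f=robot.grab_frame("wrist"); cv2.imwrite("pics/w2.png",f[:,:,::-1])
for k,z in dict(green=.066,bed=.02).items():
    for b in blobs(f,k,400):
        c,s,a=rect(plane("wrist",b,z,p)); print(k,b.mean(0).round(),c.round(4),s,round(np.degrees(a),2))
print(project("wrist",[[h[0],h[1],.088]],p))
E
```

```text
handle [0.52533923 0.01638838]
bed [481. 317.] [ 0.2445 -0.3994] (232.9, 19.4) 37.14
bed [253. 248.] [0.4305 0.0184] (62.7, 60.8) 1.01
bed [283. 166.] [ 0.527  -0.0082] (74.6, 17.7) -2.14
bed [234. 165.] [0.528 0.043] (75.2, 15.2) 1.07
bed [258.  50.] [0.6488 0.02  ] (106.5, 66.2) 1.05
[[259.59011675 189.17481038]]
```

View pics/w2.png

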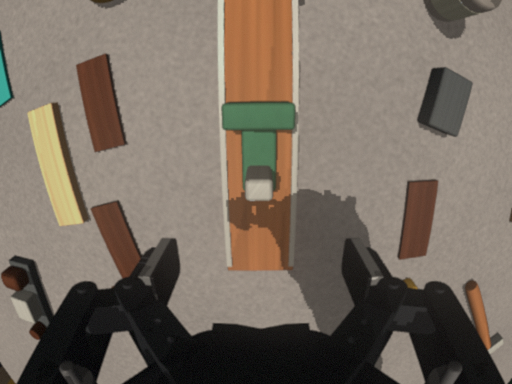

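The handle top is at (259,190), where I predicted it. Gripping it and pulling back.

```bash
python3 - <<'E'
from h import *
yaw=.0175; u=np.array([np.cos(yaw),np.sin(yaw),0])
robot.move_linear([.5253,.0178,.057],vel=.1)
robot.move_gripper(0.0,40); s=robot.state(); print(s["width"],s["grasp_force"],s["contact_force"])
p=s["tool_pos"]; hit=robot.move_linear(p-u*.13,vel=.05,max_force=15)
s=robot.state(); print(hit,s["tool_pos"],s["contact_force"])
robot.move_gripper(0.8); p=robot.state()["tool_pos"]; robot.move_linear(p+[0,0,.1])
robot.goto([.62,.02,.30],bd(yaw)); robot.wait(.3)
p=pose(); f=robot.grab_frame("wrist"); cv2.imwrite("pics/w3.png",f[:,:,::-1])
for k,z in dict(green=.07,bed=.02).items():
    for b in blobs(f,k,300):
        c,s,a=rect(plane("wrist",b,z,p)); print(k,b.mean(0).round(),c.round(4),s,round(np.degrees(a),2))
print(p[0],robot.state()["time_s"])
E
```

```text
0.2573169308981142 39.12589609622955 [-0.34434248  1.02192621  5.10978625]
True [0.43152692 0.01576858 0.05747611] [ 3.72954563 -0.3658457  -2.50924877]
green [ 58. 117.] [0.6733 0.3433] (94.5, 39.8) 17.27
green [260.  67.] [0.7306 0.0221] (75.4, 23.5) -89.05
bed [ 10. 236.] [0.4097 0.6038] (216.4, 26.7) -0.36
bed [260. 154.] [0.6039 0.0193] (207.6, 65.9) 1.39
[0.61941859 0.01992208 0.29981669] 10.1333
```

View pics/w3.png

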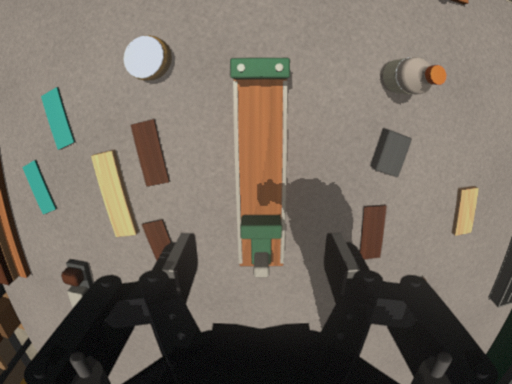

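The jaw is back at (261,227), with its travel ended on the force limit, and the deck is clear up to the stop at (260,67). Now board B (160 mm): its measured 161 × 47 rules out the 130 and 190 boards.

```bash
cat >> h.py <<'E'
BYAW=.016; U=np.array([np.cos(BYAW),np.sin(BYAW),0]); O=np.array([.717,.0215,0])
def look(kind,xy,ztop,yaw,zt=.16):
    robot.goto([xy[0],xy[1],zt],bd(yaw)); robot.wait(.2); p=pose(); f=robot.grab_frame("wrist")
    best=min((rect(plane("wrist",b,ztop,p)) for b in blobs(f,kind,300)),key=lambda r:np.linalg.norm(r[0]-xy))
    print("look",kind,best[0].round(4),best[1],round(np.degrees(best[2]),2)); return best,f
def grip(xy,yaw,N,zc=None,lift=.16,op=.8):
    """straight down on bench object; zc None: touch bench then rise 1.5 mm"""
    robot.move_gripper(op); robot.goto([xy[0],xy[1],.10],bd(yaw))
    if zc is None:
        robot.move_linear([xy[0],xy[1],.012],vel=.12)
        hit=robot.move_linear([xy[0],xy[1],-.014],vel=.02,max_force=4); z=robot.state()["tool_pos"][2]
        print("touch",hit,z.round(4)); zc=z+.002
        robot.move_linear([xy[0],xy[1],zc],vel=.02)
    else: robot.move_linear([xy[0],xy[1],zc],vel=.08)
    robot.move_gripper(0.,N); s=robot.state(); print("grip",s["width"],s["grasp_force"],s["tool_pos"].round(4))
    robot.move_linear([xy[0],xy[1],lift],vel=.12); robot.wait(.2)
    s=robot.state(); print("held",s["width"],s["grasp_force"],s["time_s"]); return zc
E
python3 - <<'E'
from h import *
(c,s,a),f=look("board",[.524,.282],.016,np.radians(9.8))
assert abs(s[0]-160)<8 and abs(s[1]-46)<5
z=grip(c,a,60)
p=pose(); f=robot.grab_frame("wrist"); cv2.imwrite("pics/w4.png",f[:,:,::-1])
E
```

```text
look board [0.5424 0.2844] (123.7, 46.3) 9.69Traceback (most recent call last):
  File "<stdin>", line 3, in <module>
AssertionError
```

The fingers hid the near end of the board, so I'll look from farther back.

```bash
sed -i 's/def look(kind,xy,ztop,yaw,zt=.16):/def look(kind,xy,ztop,yaw,zt=.2,back=.06):/; s/    robot.goto(\[xy\[0\],xy\[1\],zt\],bd(yaw)); robot.wait(.2); p=pose()/    xy=np.asarray(xy); q=xy-back*np.array([np.cos(yaw),np.sin(yaw)]); robot.goto([*q,zt],bd(yaw)); robot.wait(.2); p=pose()/' h.py
python3 - <<'E'
from h import *
(c,s,a),f=look("board",[.524,.282],.016,np.radians(9.8))
assert abs(s[0]-160)<8 and abs(s[1]-46)<5
z=grip(c,a,60)
f=robot.grab_frame("wrist"); cv2.imwrite("pics/w4.png",f[:,:,::-1])
E
```

```text
look board [0.5243 0.2812] (159.4, 46.2) 9.72
touch False -0.0138
grip -0.0006950189993309965 0.2506563160568476 [ 0.5243  0.2812 -0.0119]
held 0.0018456139014908144 0.0 18.0
```

View pics/w4.png

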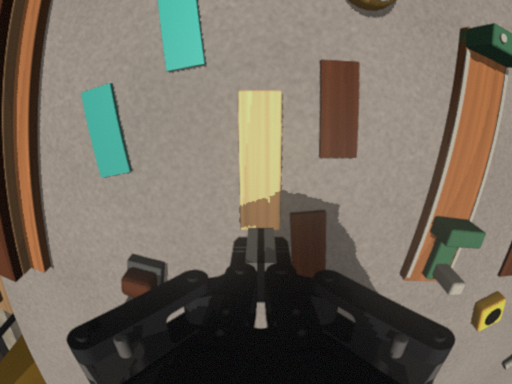

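```bash
python3 - <<'E'
from h import *
p=pose(); print(p[0].round(4)); 
print("tcp px",project("wrist",[p[0]],p),"below",project("wrist",[[p[0][0],p[0][1],.016]],p))
f=robot.grab_frame("wrist"); f2=robot.grab_frame("top")
for b in blobs(f,"board",400): print("w",b.mean(0),[*rect(plane("wrist",b,.016,p))])
for b in blobs(f2,"board",400): print("t",b.mean(0),[*rect(plane("top",b,.016))])
E
```

```text
[0.5242 0.2811 0.1596]
tcp px [[259.41028071 220.22260799]] below [[259.73487462 164.25225035]]
w [258.89542484 145.83660131] [array([0.54016876, 0.28392993]), (128.2, 46.2), np.float64(0.17072332319434502)]
t [251.21787709 279.84916201] [array([0.31096387, 0.05190508]), (230.5, 49.1), np.float64(-0.7644788332977939)]
t [181.79190751 219.47976879] [array([0.49535434, 0.21628864]), (216.9, 67.0), np.float64(-0.7274889904951931)]
t [405.48958333 186.27083333] [array([ 0.50038354, -0.39699063]), (101.1, 47.9), np.float64(0.12017794883134858)]
```

```bash
python3 - <<'E'
from h import *
robot.move_gripper(.8); print(robot.state()["width"])
x,y,_=robot.state()["tool_pos"]
for z in (.05,.02,.008,0):
    robot.move_linear([x,y,z],vel=.1,max_force=15); s=robot.state(); print(z,s["tool_pos"].round(4),s["contact_force"].round(1),s["width"])
f=robot.grab_frame("side"); q=project("side",[s["tool_pos"]])[0].astype(int); print(q)
w=robot.grab_frame("wrist")
a=cv2.resize(f[q[1]-75:q[1]+45,q[0]-60:q[0]+60],(400,400)); b=cv2.resize(w,(533,400)); cv2.imwrite("pics/s5.png",np.hstack([a,b[:,66:466]])[:,:,::-1])
E
```

```text
0.8011726479450241
0.05 [0.5247 0.2815 0.0507] [-0.2  0.9  0.1] 0.8005699773319271
0.02 [0.524  0.2811 0.0197] [-0.9 -0.2  0.9] 0.794925805766828
0.008 [0.524  0.281  0.0078] [0.7 0.5 0.7] 0.8001458077790752
0 [ 5.24e-01  2.81e-01 -3.00e-04] [ 0.9 -0.   0.6] 0.8006555233241273
[250 267]
```

View pics/s5.png

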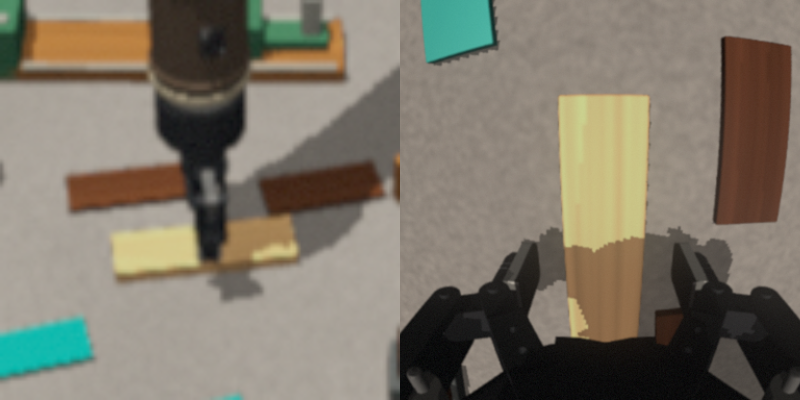

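At z = 0 the open fingers straddle the board at its middle, with the tips above the bench. Closing here and watching.

```bash
python3 - <<'E'
from h import *
robot.move_linear([.5242,.2812,.001],vel=.05)
for o in (.65,.55,.5,.45,0):
    robot.move_gripper(o,60); s=robot.state(); print(o,s["width"],s["grasp_force"],s["tool_pos"].round(4),s["contact_force"].round(1))
    if s["grasp_force"]>20: break
E
```

```text
0.65 0.6506264237634797 0.0 [0.5242 0.2812 0.001 ] [-0.4  0.3  0.2]
0.55 0.5521310409793997 0.0 [0.5242 0.2812 0.001 ] [-0.2  0.3 -0.5]
0.5 0.4975924210570223 0.0 [0.5242 0.2812 0.001 ] [ 0.6 -1.   0.7]
0.45 0.44786868621526554 0.0 [0.5242 0.2812 0.001 ] [-0.3  0.6  1.2]
0 0.002857019141835725 0.0 [0.5242 0.2812 0.001 ] [ 0.9 -0.4  0.9]
```

```bash
python3 - <<'E'
from h import *
hit=robot.move_linear([.5242,.2812,-.03],vel=.01,max_force=5); s=robot.state(); print(hit,s["tool_pos"].round(4),s["contact_force"].round(1))
w=robot.grab_frame("wrist"); f=robot.grab_frame("side"); q=project("side",[s["tool_pos"]])[0].astype(int)
a=cv2.resize(f[q[1]-75:q[1]+45,q[0]-60:q[0]+60],(400,400)); b=cv2.resize(w,(533,400)); cv2.imwrite("pics/s6.png",np.hstack([a,b[:,66:466]])[:,:,::-1])
E
```

```text
True [ 0.5242  0.2812 -0.0119] [-0.3  0.1  5.8]
```

View pics/s6.png

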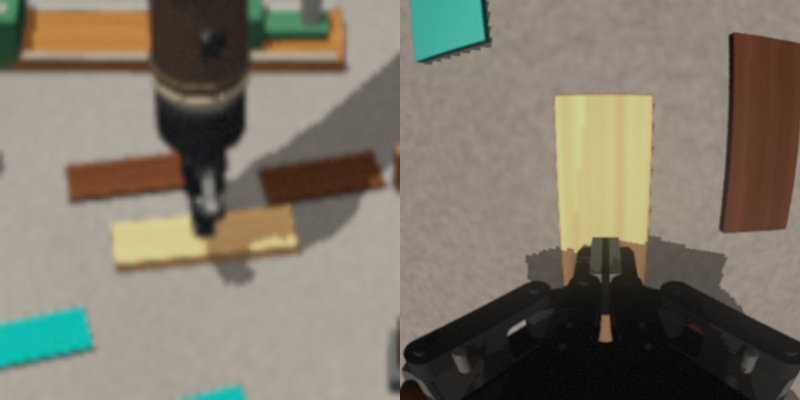

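The shut tips touch the board top (z = 16 mm) while the reported TCP reads -12 mm. So the real fingertips sit 28 mm behind the reported TCP, while the camera poses agree with each other. I'll use that tip offset from here on and find each height by touch.

```bash
sed -i 's/op=.8):/op=.66):/; s/\.012\],vel=.12)/-.02],vel=.12)/; s/-\.014\],vel=.02/-.05],vel=.015/' h.py; python3 - <<'E'
from h import *
robot.move_linear([.5242,.2812,.1])
z=grip([.5243,.2812],np.radians(9.72),60)
print(z)
E
```

```text
touch True -0.0322
grip 0.5230235128352427 64.33993433020419 [ 0.5244  0.2814 -0.0299]
held 0.5190601696488443 67.45077967643738 30.7667
-0.03022745430166407
```

```bash
cat >> h.py <<'E'
def place(L,zg,zbase,gap=.015,fx=6):
    """L: board length; zg: TCP z when object stood on z=0; zbase: support height"""
    c=O-U*(L/2+gap); s=robot.state(); print("pre",s["width"],s["grasp_force"])
    robot.goto([c[0],c[1],.16],bd(BYAW)); zt=zbase+zg
    robot.move_linear([c[0],c[1],zt+.012],vel=.12)
    s=robot.state(); print("above",s["width"],s["grasp_force"])
    hit=robot.move_linear([c[0],c[1],zt-.006],vel=.02,max_force=5); z=robot.state()["tool_pos"][2]; print("down",hit,(z-zt).round(4))
    robot.move_linear([c[0],c[1],z+.001],vel=.02)
    e=c+U*(gap+.015); hit=robot.move_linear([e[0],e[1],z+.001],vel=.02,max_force=fx); s=robot.state()
    p=s["tool_pos"]; print("stop",hit,"stop face x",(p+U*L/2).round(4),s["width"],s["contact_force"].round(1))
def release(op=.66):
    p=robot.state()["tool_pos"]; robot.move_gripper(op); robot.wait(.2); robot.move_linear([p[0],p[1],p[2]+.10],vel=.15)
    print("t",robot.state()["time_s"])
E
python3 - <<'E'
from h import *
place(.16,-.0300,.020)
release()
f=robot.grab_frame("wrist"); cv2.imwrite("pics/w7.png",f[:,:,::-1]); p=pose()
for b in blobs(f,"board",400): print([*rect(plane("wrist",b,.036,p))])
E
```

```text
pre 0.5190601696488443 67.45077967643738
above 0.5242452044419684 67.52855658531189
down True 0.0001
stop True stop face x [ 0.716   0.0213 -0.0098] 0.5209555150156883 [ 0.5  0.2 -0. ]
t 36.3333
[array([0.57376514, 0.02585377]), (32.9, 30.7), np.float64(0.02339578695256206)]
[array([0.66455811, 0.01985406]), (92.2, 45.5), np.float64(0.015545142800388101)]
```

View pics/w7.png

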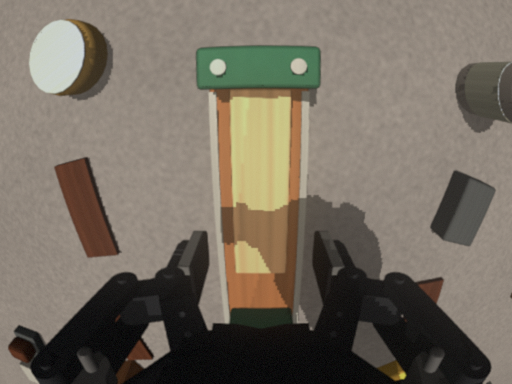

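Board B lies on the deck against the stop (rows 90–273, columns 231–290), central between the white deck edges at 214 and 304. Next, the nearest dark separator. The candidates are dark red-brown sheets at top-view (184,183), (193,247) and (333,213), against turquoise ones at (114,169) and (90,220). Dark fits the description, and the image above confirms it at (87,207).

```bash
sed -i 's/O=np.array(\[.717/O=np.array([.716/' h.py; python3 - <<'E'
from h import *
(c,s,a),f=look("sep",[.598,.205],.008,np.radians(11.4),back=.05)
assert abs(s[0]-110)<6 and abs(s[1]-44)<4
z=grip(c,a,50); s=robot.state()
assert s["grasp_force"]>20 and s["width"]>.45
place(.11,z,.036); 
s=robot.state(); assert s["grasp_force"]>20
release(.60)
(c,s,a),f=look("sep",(O-U*.055)[:2],.044,BYAW,back=.04); cv2.imwrite("pics/w8.png",f[:,:,::-1])
E
```

```text
look sep [0.5992 0.2044] (107.6, 42.5) 10.71
touch True -0.0322
grip 0.49491439453471703 54.0262111883203 [ 0.5996  0.2048 -0.0296]
held 0.4943102423989089 50.65549671649933 42.9167
pre 0.4943102423989089 50.65549671649933
above 0.49752635692139563 50.64612329006195
down True 0.0005
stop True stop face x [0.716  0.0214 0.0064] 0.4967413792583133 [1.1 0.1 3.1]
t 48.05
look sep [0.6619 0.0191] (107.4, 43.7) 0.25
```

View pics/w8.png

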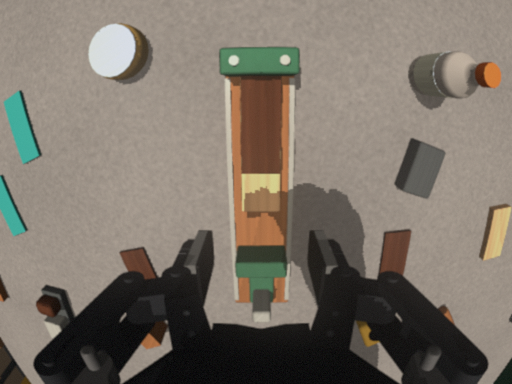

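The separator is on board B against the stop (rows 78–173). Next is board D, the 100 mm one, then a look at the block.

```bash
python3 - <<'E'
from h import *
(c,s,a),f=look("board",[.5004,-.397],.016,np.radians(6.8),back=.05)
assert abs(s[0]-100)<6 and abs(s[1]-46)<5
z=grip(c,a,60); s=robot.state()
assert s["grasp_force"]>20 and s["width"]>.45
place(.10,z,.044)
s=robot.state(); assert s["grasp_force"]>20
release(.62)
p=pose(); f=robot.grab_frame("wrist"); cv2.imwrite("pics/w9.png",f[:,:,::-1])
for b in blobs(f,"board",300): print(b.mean(0).round(),[*rect(plane("wrist",b,.06,p))])
t=robot.grab_frame("top")
for b in blobs(t,"block",80): print("block",b.mean(0).round(),[*rect(plane("top",b,.032))])
E
```

```text
look board [ 0.4997 -0.3983] (98.3, 46.0) 6.99
touch True -0.0322
grip 0.5168388361414468 63.72594792628661 [ 0.5    -0.3985 -0.0299]
held 0.5198132448360427 61.15124702453613 56.0833
pre 0.5198132448360427 61.15124702453613
above 0.5217087633670527 61.12721085548401
down True 0.0002
stop True stop face x [0.716  0.0214 0.0141] 0.5258529479412832 [0.9 0.8 1.6]
t 62.0
[254. 264.] [array([0.59717395, 0.02147795]), (44.8, 36.2), np.float64(0.023968834720714538)]
[259. 168.] [array([0.68237506, 0.02014318]), (67.3, 45.2), np.float64(0.011323121172176931)]
```

View pics/w9.png

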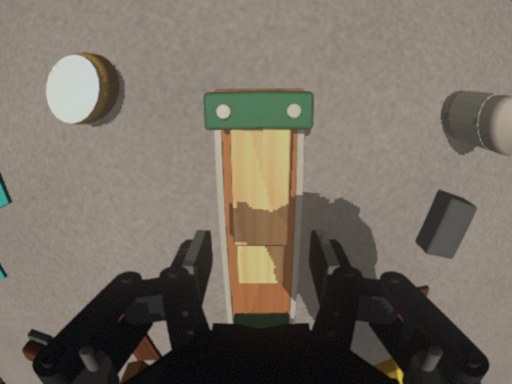

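Board D is on top (rows 130–243) against the stop, with a thin dark separator edge at row 244. The block is at (446,225), but my mask missed it, so I'm adjusting the mask.

```bash
sed -i 's/block=((80,0,15),(130,90,110))/block=((0,0,20),(180,70,95))/' h.py; python3 - <<'E'
from h import *
x=plane("top",[(327,157)],.032)[0]; print(x)
robot.goto([x[0]-.06,x[1],.2],bd(0)); robot.wait(.2); p=pose(); f=robot.grab_frame("wrist")
print(f[tuple(project("wrist",[[*x,.032]],p)[0].astype(int)[::-1])])
cv2.imwrite("pics/w10.png",f[:,:,::-1])
for b in blobs(f,"block",300): print(b.mean(0).round(),[*rect(plane("wrist",b,.032,p))])
E
```

```text
[ 0.60761271 -0.19614982]
[105 105  99]
[ 94. 367.] [array([0.06996852, 0.17146558]), (236.3, 106.1), np.float64(-0.5339950241246685)]
[502. 301.] [array([ 0.2631395 , -0.68359772]), (130.9, 68.8), np.float64(0.5457437590106347)]
[160. 296.] [array([ 0.36807367, -0.01887833]), (211.9, 205.4), np.float64(-0.1957021263883636)]
[490. 271.] [array([ 0.33897687, -0.60755115]), (234.3, 93.1), np.float64(0.033332538241757526)]
[369. 300.] [array([ 0.18496851, -0.48651828]), (807.0, 192.5), np.float64(0.8168200021509664)]
[109. 223.] [array([0.44645544, 0.02141269]), (111.1, 80.2), np.float64(0.015127105571840493)]
[266.  15.] [array([ 0.71164996, -0.20372888]), (59.1, 46.3), np.float64(-1.564646955199998)]
```

View pics/w10.png

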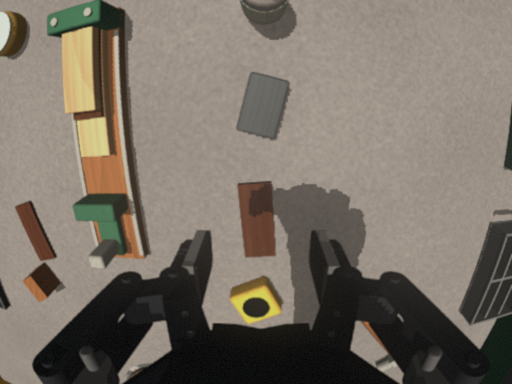

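The block is at (263,105). I'll segment it locally with an Otsu threshold.

```bash
cat >> h.py <<'E'
def block(f,p,ctr,r=52):
    x0,y0=[max(0,int(v-r)) for v in ctr]; g=cv2.cvtColor(f,cv2.COLOR_RGB2GRAY)[y0:y0+2*r,x0:x0+2*r]
    _,m=cv2.threshold(cv2.GaussianBlur(g,(5,5),0),0,255,cv2.THRESH_BINARY_INV|cv2.THRESH_OTSU)
    cs,_=cv2.findContours(m,cv2.RETR_EXTERNAL,cv2.CHAIN_APPROX_NONE)
    k=max(cs,key=cv2.contourArea)[:,0]+[x0,y0]; return rect(plane("wrist",k,.032,p)),k.mean(0)
E
python3 - <<'E'
from h import *
p=pose(); f=robot.grab_frame("wrist"); (c,s,a),m=block(f,p,(263,105)); print(c,s,np.degrees(a),m)
robot.goto([c[0]-.02*np.cos(a),c[1]-.02*np.sin(a),.2],bd(a)); robot.wait(.2); p=pose(); f=robot.grab_frame("wrist")
q=project("wrist",[[*c,.032]],p)[0]; (c,s,a),m=block(f,p,q,60); print(q,c,s,np.degrees(a),m)
E
```

```text
[ 0.61038788 -0.19855392] (71.8, 50.5) -14.350639343261726 [262.93193717 105.28272251]
[259.44936299 142.08455368] [ 0.61220068 -0.19908713] (70.7, 50.2) -14.432655334472635 [258.76842105 140.30526316]
```

```bash
python3 - <<'E'
from h import *
c=np.array([.6118,-.1990]); a=np.radians(-14.4)
grip(c,a,100,zc=-.024,op=.74)
s=robot.state(); assert s["grasp_force"]>40 and s["width"]>.45
t=O-U*.05
robot.goto([t[0],t[1],.16],bd(BYAW)); robot.wait(.1)
zt=.060-.024; robot.move_linear([t[0],t[1],zt+.012],vel=.12); s=robot.state(); print("above",s["width"],s["grasp_force"])
hit=robot.move_linear([t[0],t[1],zt-.006],vel=.015,max_force=6); s=robot.state(); print(hit,s["tool_pos"][2]-zt,s["tool_pos"],s["width"],s["grasp_force"])
E
```

```text
grip 0.5197201038987348 104.21736717224121 [ 0.6128 -0.198  -0.0228]
held 0.5194227357215001 102.9046905040741 68.675
above 0.5237010583162212 103.0536425113678
True 0.0012170217569948266 [0.66587937 0.02066559 0.03721702] 0.5234143929504129 104.57034230232239
```

```bash
python3 - <<'E'
from h import *
release(.7)
p=robot.state()["tool_pos"]; robot.goto([p[0]-.08,p[1],.2],bd(BYAW)); robot.wait(.2)
p=pose(); f=robot.grab_frame("wrist"); cv2.imwrite("pics/w11.png",f[:,:,::-1])
for n,b,z in (("block",-.05,.092),("Dedge",-.1,.06),("Bedge",-.16,.036)): print(n,project("wrist",[(O+U*b+[0,0,z])],p).round())
E
```

```text
t 72.8583
block [[260.  89.]]
Dedge [[261. 137.]]
Bedge [[261. 184.]]
```

View pics/w11.png

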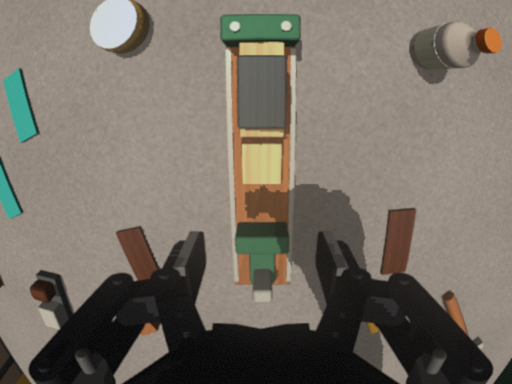

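The block sits flat (rows 56–128) on the middle of board D, as predicted. Now I close the jaw.

```bash
python3 - <<'E'
from h import *
robot.move_gripper(.6); h=np.array([.4312,.0169,0])
robot.goto([h[0],h[1],.13],bd(BYAW)); robot.move_linear([h[0],h[1],.031],vel=.1)
robot.move_gripper(0.,40); s=robot.state(); print(s["width"],s["grasp_force"],s["tool_pos"])
p=s["tool_pos"]; assert s["grasp_force"]>15
h1=robot.move_linear(p+U*.045,vel=.05,max_force=14)
h2=robot.move_linear(p+U*.075,vel=.012,max_force=9); s=robot.state(); print(h1,h2,(s["tool_pos"]-p).round(4),s["contact_force"].round(1),s["width"])
robot.move_gripper(.6); robot.wait(.2); q=robot.state()["tool_pos"]; robot.move_linear([q[0],q[1],.14])
robot.goto([.56,.02,.26],bd(BYAW)); robot.wait(.3); f=robot.grab_frame("wrist"); cv2.imwrite("pics/w12.png",cv2.resize(f[:300,130:400],None,fx=2,fy=2)[:,:,::-1]); print(robot.state()["time_s"])
E
```

```text
0.27470532194832487 39.3664026260376 [0.43163553 0.01578339 0.03169668]
False True [0.0541 0.0013 0.0001] [-1.1 -0.4  4.6] 0.27333164055853837
80.6583
```

View pics/w12.png

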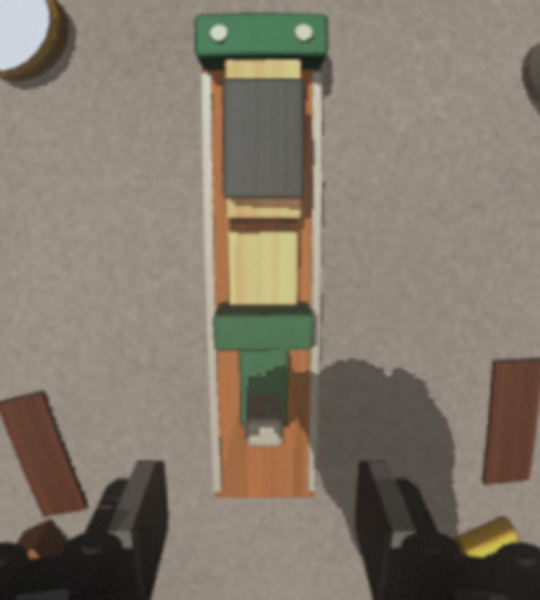

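The jaw at (264,330) meets board B, the stack is intact, and the block is centred. Travel was 54.1 mm against 55 mm expected, so I'll give it one firmer nudge to confirm it is snug.

```bash
python3 - <<'E'
from h import *
h=np.array([.4857,.0172,0])
robot.goto([h[0],h[1],.14],bd(BYAW)); robot.move_linear([h[0],h[1],.031],vel=.1)
robot.move_gripper(0.,60); p=robot.state()["tool_pos"]
hit=robot.move_linear(p+U*.01,vel=.01,max_force=18); s=robot.state(); print(hit,(s["tool_pos"]-p).round(4),s["contact_force"].round(1))
robot.move_gripper(.6); robot.wait(.2); q=robot.state()["tool_pos"]; robot.move_linear([q[0],q[1],.14])
robot.goto([.45,-.05,.26],bd(0)); robot.wait(.5)
w=robot.grab_frame("side")[150:260,160:330]; cv2.imwrite("pics/s13.png",cv2.resize(w,(680,440))[:,:,::-1]); print(robot.state()["time_s"])
E
```

```text
True [ 0.0001 -0.     -0.    ] [-2.4  0.5  5.8]
86.0333
```

View pics/s13.png

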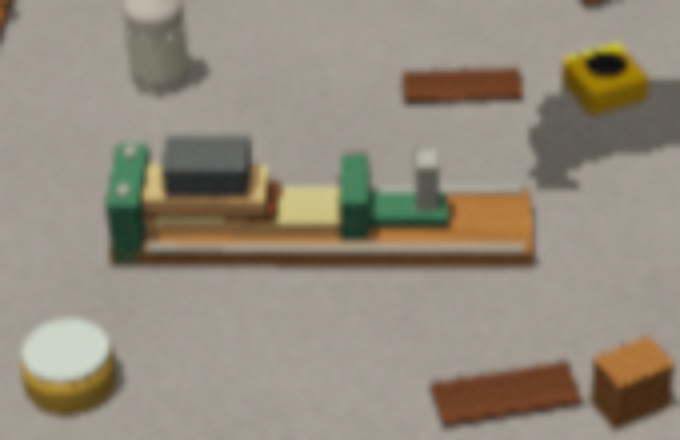

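The side view shows the stack square against the stop at (128,200), the block flat on top at (207,163), and the jaw snug at (355,195). The spare separators are still on the bench.

```bash
python3 -c "
from bench import robot
print(robot.hand_in())"
```

```text
the job is handed in; nothing more can be done
None
```

I stacked the two boards present (160 mm and 100 mm) against the stop with one dark separator between them, set the press block on the middle of the top board, then slid the jaw snug; the job was handed in at about 86 s.

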